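# Nudge the die disc into its seat and lock it

### The job

Push the smaller of the two steel die discs across the grey block with the fingertips until it drops into the round seat and lies flat in it, then push the upright tab of the retaining tongue towards the seat, as far as it goes, so that the tongue covers the edge of the disc. Do not pick anything up, do not push the disc off the block, and leave the larger disc, the piping nozzle and the ring cutter on the block as they stand.

Things in the scene. Friction and masses are not known exactly. Their poses are not given: they have to be found in the camera images.
- seat_block: fixed grey plastic block, 240 x 300 x 22 mm (its x, y, z), screwed to the table at a varying place and yaw. Origin at the centre of its underside; its flat deck is 22 mm higher. x points from the discs' side to the retaining tongue, z up. The discs start at about x = -62 mm, one at y = +83 mm, one at y = -83 mm, either way round; nozzle and ring cutter stand at the corners behind
- seat (a point): centre of the mouth of the round seat, at deck height, 20 mm from the block's centre along its +x. The seat is a flat-bottomed recess 60 mm in diameter and 10 mm deep with a 1 mm chamfer; the smaller disc ends flush with the deck in it and has about 2 mm of play all round
- small_disc_centre (a point): centre (half-way up) of the smaller steel disc: 56 mm in diameter, 10 mm thick, about 0.15 kg, loose, lying flat on the deck, centre 5 mm above the deck at the start; z up. It has two rings of small dark holes. Pushed over the seat it tips in when its centre is within about 10 mm of the seat's centre
- large_disc_centre (a point): centre (half-way up) of the larger steel disc: 74 mm in diameter, 10 mm thick, loose, lying on the deck; too large for the seat. Not to be moved
- retainer (a joint): travel of the retaining tongue, m: 0 fully open (tip 10 mm clear of the seat's edge), 0.026 fully home on its stop (tip 14 mm over the disc's edge). Starts between 0 and 0.006, stays where left, about 2 N of friction. A steel strip 24 mm wide, 5 mm thick, its underside 3 mm above the deck, so it passes over a flush disc; two aluminium rails, 13 mm high, guide it
- retainer_tab (a point): middle of the rear face of the tongue's upright tab, 20 mm above the deck; this face looks along the block's +x. The tab is a steel plate 34 mm wide (along the block's y), 6 mm thick, its top 30 mm above the deck. Pushing it along the block's -x shuts the tongue. The deck behind it is free
- nozzle: plain steel piping nozzle, a cone, 30 mm wide at its foot and 40 mm high, loose, upright on the deck near (75, 115) mm in the block's frame; origin at the centre of its foot. Not to be disturbed
- ring_cutter: steel ring cutter, 53 mm in diameter and 26 mm high, loose on the deck near (70, -105) mm in the block's frame; origin at the centre of its foot. Not to be disturbed
There are look-alikes about, which are no part of the job. Leave any orange or turquoise look-alike of the part that bears small_disc_centre alone.

How it is judged (in metres and radians):
On the way, in this order (a step that is already met when the one before it is completed fails the run):
1. the smaller disc lies flat in the seat while the tongue is still open (horizontal distance between small_disc_centre and seat below 0.005 m and z of small_disc_centre in the frame of seat between -0.007 and -0.003 m and angle between small_disc_centre's own z axis and vertical below 0.06 rad and value of joint retainer below 0.012 m), for 0.2 s.
2. the retaining tongue is fully home over the disc (horizontal distance between small_disc_centre and seat below 0.005 m and z of small_disc_centre in the frame of seat between -0.007 and -0.003 m and angle between small_disc_centre's own z axis and vertical below 0.06 rad and value of joint retainer above 0.0235 m), for 0.2 s.
At the end, for the whole second after the job is handed in: The smaller disc lies in the seat, centred within 5 mm, its top within 2 mm of flush with the deck and level within 0.06 rad; the tongue is at 23.5 mm or more of its 26 mm travel; the larger disc is within 15 mm, and nozzle and ring cutter within 20 mm, of where they started, the nozzle upright (all of step 2 and distance of large_disc_centre from where it was at the start of the episode below 0.015 m and distance of each of nozzle, ring_cutter from where it was at the start of the episode below 0.02 m and angle between nozzle's own z axis and vertical below 0.2 rad); the robot touches nothing.
It fails at once if the smaller disc is lifted (its centre rises more than 7 mm above where it lies on the deck) (z of small_disc_centre in the frame of seat above 0.012 m).
It fails at once if the smaller disc falls off the block (z of small_disc_centre in the frame of seat below -0.012 m).
It fails at once if the larger disc is moved more than 15 mm (distance of large_disc_centre from where it was at the start of the episode above 0.015 m).
It fails at once if the nozzle or the ring cutter is moved more than 20 mm, or the nozzle is tipped (distance of any of nozzle, ring_cutter from where it was at the start of the episode above 0.02 m or angle between nozzle's own z axis and vertical above 0.35 rad).
It also fails if it takes over 48 s, if anything falls off the work surface, if the arm or the gripper's body presses on something with over 40 N, if the wrist force passes 120 N, or if a joint passes its speed limit or range.

### The arm

A 6-joint arm with a two-finger parallel gripper is mounted at the origin on a cart in front of the work surface, level with it; the furniture and walls round the work are solid. World frame = base frame: x ahead of the robot, y to its left, z up, the work surface at z = 0. Lengths are in mm, angles in rad, forces in N, time in s.
With the tool pointing down it reaches from about 300 to 775 mm from the base axis. Payload 14.6 kg.
Tool frame: the origin (TCP) lies where the fingers leave the gripper's body, on its centre line; the fingertips stand 97 mm ahead of it and the grasp point (between the pads) lies ahead of it (grip_depth is the z of the grasp point in the tool frame, in mm); z points along the fingers, y is the line along which they close (so a half turn about z gives the same grasp; the last joint's range is limited). The gripper opens to 94 mm and grips with 3 to 60 N. Pads are 16 mm wide; open, the fingers measure 119 mm over their backs; the gripper's body (75 mm by 177 mm) begins 78 mm behind the grasp point.
Start: joints at [1.219, 0.3, 1.521, -0, 1.321, -0.067], TCP at [154.529, 527.836, 302.646] pointing down, gripper open.
Joint ranges: [-3.03, 3.03], [-0.79, 2.21], [0.23, 2.52], [-1.04, 4.18], [0, 3.07], [-2.55, 2.55]. Speed limits (rad/s): [2.22, 2.22, 2.57, 3.14, 3.14, 3.14].

### API

Orientations are given as [roll, pitch, yaw] about the fixed x, y, z axes, in that order (R = Rz(yaw) Ry(pitch) Rx(roll)).
In Python, from cell import read_state, camera, sign_off, regions_of, spot_point, grip_depth gives the robot as it stands. The module is installed in compiled form; this text tells all that it offers.
- The arm moves only by the tool send_rows, never from a script. Its argument "series" is a list of rows, each a list of 3 entries, a list of its own where there are three numbers: the shift along the world's x, y, z in mm, then the turn about the world's z in degrees, then the closure, from -1 (fully open) to 1 (shut), so that 0 is half open. A call has 1 to 12 rows; each row shifts and turns the commanded pose from where the row before left it; what a row does not reach is not made up. A row lasts 1/10 s, in which the tool goes at most 50 mm and 8.59 degrees, less where a joint would pass 70% of its speed; a pose out of reach is approached as far as the arm can. A call is refused whole if a number of a shift passes 50 or a number of a turn 8.59, either way. A call with a gripper value outside its range is refused whole. The fingers move at their own pace and stop on an object; "squeeze" is the grip in N (left out, the last holds). Time passes only in rows, so rows that do not move let the fingers close. It gives the time, the measured TCP pose, the force, the opening and the grip force at its end, in the units of the state.
- read_state(): the state, without advancing time (a new reading comes with each control period).
- camera(name): name is "side" or "top" or "wrist"; returns a dict with "color" (400x640x3 uint8, blue, green, red), "fx", "fy", "cx", "cy" (pixels), "dist" ([k1, k2, p1, p2, k3] as OpenCV has them; the pictures are not rectified), "camera_from_world" (4x4, takes a point from world to camera coordinates). Camera axes: x right, y down, z forward; pixel columns grow to the right and rows downward; lengths in mm; the calibration is good to about 2 mm. A picture is of the moment at which its call begins. There is no depth.
- sign_off(): hands the job in; it is judged then, once.
Trained networks look in a picture, given as the dict that the camera call returned (one of the last four; its "shot" number tells which), for a name from the list of things; names that differ only in an ending like _2 or _b are one class to them, and where a whole thing is asked for, a point or a joint stands for the part that bears it (a point fixed in the world has none). Each returns a list of dicts, best first, with "confidence" (0 to 1); they miss things now and then, are a little off and sometimes report something else, mostly with a low value. They report only what shows in the picture. A call takes as long as a camera call. They do not tell look-alikes from the thing itself.
- regions_of(thing, picture): "mask" (400x640 bool, what is visible of it).
- spot_point(thing, picture): "point" ([x, y, z] in mm, in the coordinates of the camera as it stood for that picture, good to about 4 mm: a listed point, or the origin of a listed thing).
The state is a dict: "clock": time; "joints": joint angles; "qd": joint speeds; "effort": joint torques, N m; "eef_pos": TCP position; "eef_rot": TCP orientation; "wrist_force": force on the tool from outside, world axes, zero at the start; "moment": the same for the moment, N m; "finger_gap": finger opening in mm; "finger_force": force on a finger pad.
Only numpy, scipy, OpenCV 4.12 (cv2) and the standard library are available. Lean on these libraries where they do the work, as an engineer would, in place of code of your own. Each camera call takes 0.05 s, during which the arm holds its last target. There are 200 camera calls.

## Working session

There is one attempt and no reset: what is moved stays moved. The work goes in short steps, Python scripts to look and compute and a tool call to move; the robot and the scene stay as the last step left them, time stands still between calls to the robot, and variables do not carry over. Pictures are saved under pics/ and viewed, at most 10 in all, crops included, and the job is handed in when it is done.

Besides the shell and the picture viewer there is one more tool, called after ">>>" by a JSON object that holds its "method" and its "body". send_rows: Moves the arm, as the interface text tells. Its arguments: {"type":"object","properties":{"series":{"type":"array"},"squeeze":{"type":"number"}},"required":["series"]}

```bash
mkdir -p pics
cat > h.py <<'E'
import numpy as np, cv2
from cell import *
def world(p,pt):
    return (np.linalg.inv(p["camera_from_world"])@np.r_[pt,1])[:3]
def K(p): return np.array([[p["fx"],0,p["cx"]],[0,p["fy"],p["cy"]],[0,0,1.]])
def ray(p,uv,z):
    n=cv2.undistortPoints(np.array([[uv]],float),K(p),np.array(p["dist"],float))[0,0]
    T=np.linalg.inv(p["camera_from_world"]); d=T[:3,:3]@np.r_[n,1]; o=T[:3,3]
    return o+d*(z-o[2])/d[2]
def proj(p,X):
    T=p["camera_from_world"]; r=cv2.Rodrigues(T[:3,:3])[0]
    return cv2.projectPoints(np.array(X,float).reshape(-1,1,3),r,T[:3,3],K(p),np.array(p["dist"],float))[0][:,0]
E
python3 - <<'E'
from h import *
s=read_state(); print(s, grip_depth if not callable(grip_depth) else grip_depth())
for c in ["top","side"]:
    p=camera(c); cv2.imwrite(f"pics/{c}0.png",p["color"])
    for t in ["seat_block","seat","small_disc_centre","large_disc_centre","retainer_tab","nozzle","ring_cutter"]:
        for r in spot_point(t,p): print(c,t,round(r["confidence"],2),world(p,r["point"]).round(),proj(p,world(p,r["point"]))[0].round())
E
```

```text
{'clock': 0.0, 'joints': array([ 1.21940372e+00,  3.00486608e-01,  1.52159110e+00,  2.41947824e-05,
        1.32067615e+00, -6.65839652e-02]), 'qd': array([ 0.00208229,  0.00132828, -0.00115702, -0.00057022, -0.00134738,
       -0.00162354]), 'effort': array([ 4.86344979e-04, -5.31816101e+01, -3.52739990e+01,  7.09330221e-02,
        2.43671058e-02, -1.31118859e-04]), 'eef_pos': array([154.47487241, 527.70673218, 302.07351361]), 'eef_rot': array([-3.14043558e+00, -1.00643587e-04,  2.85677795e+00]), 'wrist_force': array([-0.63956845, -0.1502597 ,  0.2922603 ]), 'moment': array([-0.00578452,  0.02595583,  0.02941393]), 'finger_force': 0.0, 'finger_gap': 93.87214194898661} 78.39999999999999
top seat_block 0.97 [556. -39.   1.] [361. 226.]
top seat 0.84 [574. -30.  26.] [358. 218.]
top small_disc_centre 0.96 [ 505. -129.   29.] [401. 249.]
top small_disc_centre 0.7 [477. 215.  10.] [253. 257.]
top small_disc_centre 0.55 [778.  50.   4.] [326. 135.]
top large_disc_centre 0.92 [481.  44.  30.] [326. 258.]
top retainer_tab 0.61 [673. -25.  43.] [358. 175.]
top nozzle 0.41 [619.  77.  25.] [313. 198.]
top ring_cutter 0.71 [ 637. -135.   19.] [403. 193.]
side seat_block 0.6 [555. -32.   0.] [376. 206.]
side seat 0.56 [575. -28.  24.] [367. 194.]
side small_disc_centre 0.86 [473. 213.   5.] [389. 279.]
side small_disc_centre 0.68 [ 503. -127.   26.] [414. 180.]
side small_disc_centre 0.59 [780.  51.   5.] [250. 201.]
side large_disc_centre 0.64 [479.  43.  25.] [410. 217.]
side large_disc_centre 0.35 [573. -26.  26.] [367. 193.]
side large_disc_centre 0.22 [673. -23.  40.] [317. 179.]
side retainer_tab 0.55 [675. -23.  41.] [316. 178.]
side retainer_tab 0.4 [557. -31.  -1.] [375. 207.]
side nozzle 0.66 [620.  78.  22.] [325. 213.]
side ring_cutter 0.65 [ 642. -138.   17.] [350. 173.]
```

View pics/top0.png

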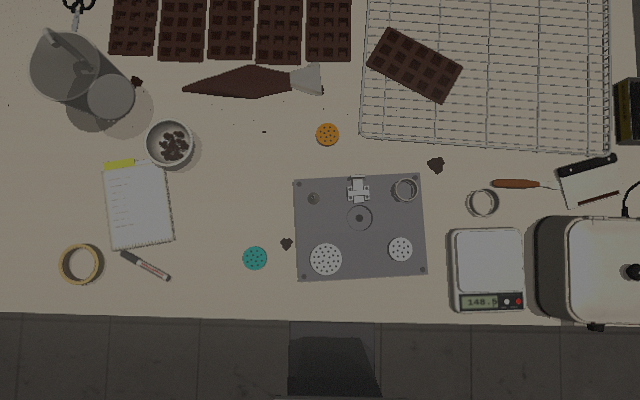

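View pics/side0.png

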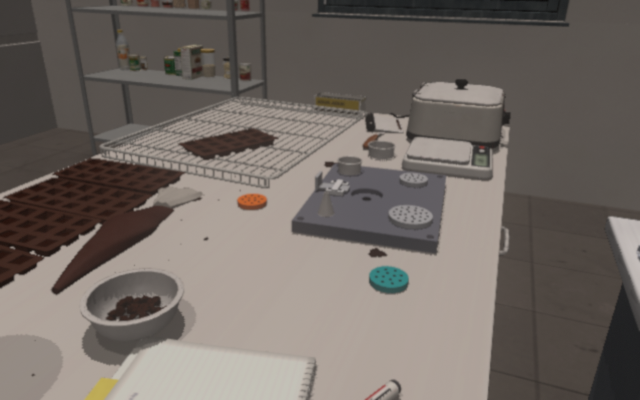

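The top view shows the plain steel small disc at (401,249), large disc at (326,258), seat at (359,218), tab at (358,178), nozzle at (313,198) and ring cutter at (403,190). The teal disc (255,258) and orange disc (327,134) are look-alikes. The side view agrees.

Run:
```python
from h import *
p=camera("top")
m=regions_of("seat_block",p)[0]["mask"].astype(np.uint8)
c=max(cv2.findContours(m,0,2)[0],key=cv2.contourArea)[:,0]
P=np.array([ray(p,q.astype(float),22)[:2] for q in cv2.convexHull(c)[:,0]],np.float32)
r=cv2.minAreaRect(P); print(r); print(cv2.boxPoints(r).round(1))
for t,z in [("small_disc_centre",32),("large_disc_centre",32),("retainer_tab",48)]:
    rr=regions_of(t,p)
    for q in rr[:3]:
        (u,v),rad=cv2.minEnclosingCircle(cv2.findNonZero(q["mask"].astype(np.uint8)))
        a=np.argwhere(q["mask"]).mean(0)[::-1]; print(t,q["confidence"],ray(p,a,z).round(1),ray(p,(u,v),z).round(1),a,rad)
print(ray(p,(359,218),22), proj(p,[[0,0,0],[100,0,0]]) )
```

```text
((556.5327758789062, -33.71061706542969), (242.67831420898438, 300.6322021484375), 4.508425235748291)
[[ 423.8  106.6]
 [ 447.4 -193.1]
 [ 689.3 -174. ]
 [ 665.7  125.7]]
small_disc_centre 0.85 [477.9 209.2  32. ] [478.4 209.5  32. ] [254.22172949 257.50997783] 12.142480850219727
small_disc_centre 0.76 [772.1  49.4  32. ] [772.8  49.8  32. ] [326.66743649 133.94226328] 12.194966316223145
small_disc_centre 0.57 [ 506.  -126.3   32. ] [ 506.5 -126.4   32. ] [399.96828753 248.72938689] 12.500100135803223
large_disc_centre 0.67 [478.9  45.3  32. ] [478.8  45.8  32. ] [325.44       258.80363636] 16.398452758789062
retainer_tab 0.55 [646.4 -24.4  48. ] [643.3 -26.7  48. ] [357.55172414 186.46360153] 14.874710083007812
[575.06527919 -31.45889063  22.        ] [[340.07398136 469.09356677]
 [340.99550805 423.88109677]]
```

>>> {"method": "send_rows", "body": {"series": [[[20, -43, -4], -6.9, 0.28], [[20, -43, -4], -6.9, 0.28], [[20, -43, -4], -6.9, 0.28], [[20, -43, -4], -6.9, 0.28], [[20, -43, -4], -6.9, 0.28], [[20, -43, -4], -6.9, 0.28], [[20, -43, -4], -6.9, 0.28], [[20, -43, -4], -6.9, 0.28], [[20, -43, -4], -6.9, 0.28], [[20, -43, -4], -6.9, 0.28], [[20, -43, -4], -6.9, 0.28], [[20, -43, -4], -6.9, 0.28]], "squeeze": 10}}

```text
clock: 2.25
eef_pos: [394.9, 9.8, 254.8]
eef_rot: [3.141, -0.0, 1.406]
wrist_force: [0.0, 0.9, 0.1]
finger_gap: 33.8
finger_force: 0.0
```

>>> {"method": "send_rows", "body": {"series": [[[20, -44, -10], -6.9, 0.28], [[20, -44, -10], -6.9, 0.28], [[20, -44, -10], -6.9, 0.28], [[20, -44, -10], -6.9, 0.28], [[0, 0, 0], 0, 0.28], [[0, 0, 0], 0, 0.28]]}}

```text
clock: 2.85
eef_pos: [474.3, -164.6, 214.1]
eef_rot: [-3.14, 0.0, 0.929]
wrist_force: [-0.1, -0.1, 0.7]
finger_gap: 34.0
finger_force: 0.0
```

Run:
```python
from h import *
s=read_state(); print(s["clock"],s["eef_pos"],s["eef_rot"],s["finger_gap"])
p=camera("wrist"); cv2.imwrite("pics/w1.png",p["color"])
for t,z in [("small_disc_centre",27),("seat",22),("retainer_tab",42)]:
    for r in spot_point(t,p): print(t,round(r["confidence"],2),world(p,r["point"]).round(1))
for q in regions_of("small_disc_centre",p):
    a=np.argwhere(q["mask"]).mean(0)[::-1]; print(q["confidence"],a,ray(p,a,30).round(1))
```

```text
2.85 [ 474.34333806 -164.63464561  214.07266032] [-3.14032152e+00  1.83016083e-04  9.29188686e-01] 34.00173731374981
small_disc_centre 0.82 [ 506.  -131.    29.8]
seat 0.96 [573.5 -30.   25.5]
0.58 [325.45268082 152.26916157] [ 504.3 -126.2   30. ]
```

View pics/w1.png

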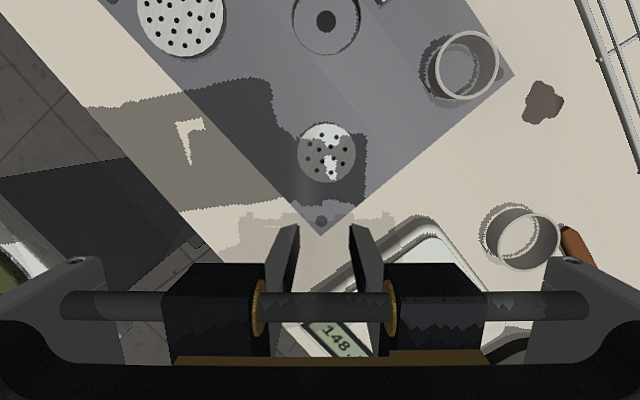

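>>> {"method": "send_rows", "body": {"series": [[[1, -2, -30], 0, 0.28], [[0, 0, -30], 0, 0.28], [[0, 0, -20], 0, 0.28], [[0, 0, -11], 0, 0.28], [[0, 0, 0], 0, 0.28], [[3, 4, 0], 0, 0.28], [[3, 4, 0], 0, 0.28], [[3, 4, 0], 0, 0.28], [[3, 4, 0], 0, 0.28], [[3, 4, 0], 0, 0.28], [[0, 0, 0], 0, 0.28]]}}

```text
clock: 4.2
eef_pos: [490.9, -145.7, 123.8]
eef_rot: [3.141, -0.0, 0.931]
wrist_force: [-0.2, -0.1, 0.1]
finger_gap: 33.4
finger_force: 0.0
```

Run:
```python
from h import *
s=read_state(); print(s["clock"],s["eef_pos"],s["wrist_force"])
p=camera("wrist"); cv2.imwrite("pics/w2.png",p["color"])
for t in ["small_disc_centre","seat"]:
    for r in spot_point(t,p): print(t,round(r["confidence"],2),world(p,r["point"]).round(1))
```

```text
4.2 [ 490.93420717 -145.71149585  123.81482649] [-0.15374065 -0.10317623  0.07599424]
small_disc_centre 0.83 [ 510.8 -123.5   32.1]
seat 0.58 [573.1 -31.2  25.7]
```

View pics/w2.png

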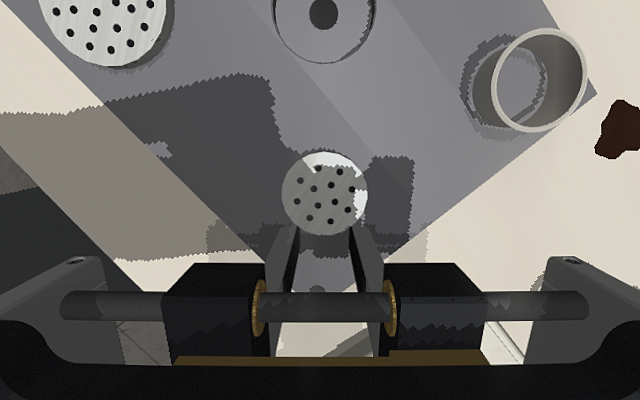

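>>> {"method": "send_rows", "body": {"series": [[[2, 2.7, 0], 0, 0.28], [[4, 5.4, 0], 0, 0.28], [[4.5, 6.1, 0], 0, 0.28], [[4.5, 6.1, 0], 0, 0.28], [[4.5, 6.1, 0], 0, 0.28], [[4.5, 6.1, 0], 0, 0.28], [[4.5, 6.1, 0], 0, 0.28], [[4.5, 6.1, 0], 0, 0.28], [[4.5, 6.1, 0], 0, 0.28], [[4.5, 6.1, 0], 0, 0.28], [[3, 4.1, 0], 0, 0.28], [[2, 2.7, 0], 0, 0.28]]}}

```text
clock: 5.55
eef_pos: [537.8, -82.0, 123.6]
eef_rot: [-3.142, 0.0, 0.93]
wrist_force: [-0.1, -0.8, 0.2]
finger_gap: 33.9
finger_force: 0.3
```

Run:
```python
from h import *
s=read_state(); print(s["clock"],s["eef_pos"],s["wrist_force"])
p=camera("wrist"); cv2.imwrite("pics/w3.png",p["color"])
for t in ["small_disc_centre","seat"]:
    for r in spot_point(t,p): print(t,round(r["confidence"],2),world(p,r["point"]).round(1))
```

```text
5.55 [537.78583288 -82.02783404 123.62283623] [-0.14994099 -0.84549557  0.20374367]
small_disc_centre 0.79 [555.6 -56.2  30.2]
seat 0.7 [573.6 -27.5  27.6]
```

View pics/w3.png

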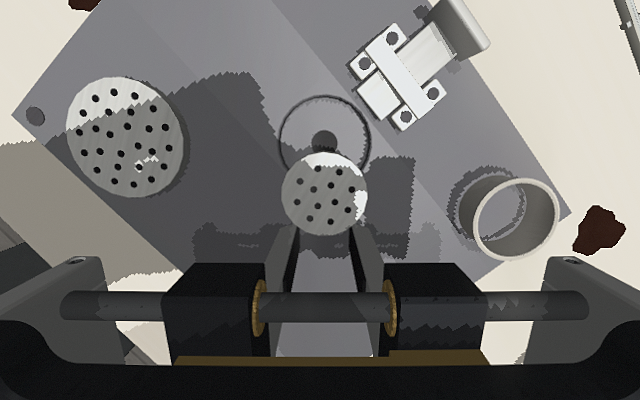

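>>> {"method": "send_rows", "body": {"series": [[[1.6, 2.1, 0], 0, 0.28], [[1.6, 2.1, 0], 0, 0.28], [[1.6, 2.1, 0], 0, 0.28], [[1.6, 2.1, 0], 0, 0.28], [[1.6, 2.1, 0], 0, 0.28], [[1.6, 2.1, 0], 0, 0.28], [[1.6, 2.1, 0], 0, 0.28], [[1.6, 2.1, 0], 0, 0.28], [[1.6, 2.1, 0], 0, 0.28], [[1.6, 2.1, 0], 0, 0.28], [[1.6, 2.1, 0], 0, 0.28], [[0, 0, 0], 0, 0.28]]}}

```text
clock: 6.9
eef_pos: [555.3, -59.1, 123.6]
eef_rot: [-3.142, -0.0, 0.93]
wrist_force: [1.0, 0.1, 0.8]
finger_gap: 34.1
finger_force: 0.0
```

Run:
```python
from h import *
s=read_state(); print(s["clock"],s["eef_pos"],s["wrist_force"])
p=camera("wrist"); cv2.imwrite("pics/w4.png",p["color"])
for t in ["small_disc_centre","retainer_tab"]:
    for r in spot_point(t,p): print(t,round(r["confidence"],2),world(p,r["point"]).round(1))
```

```text
6.9 [555.30491125 -59.05263928 123.5776444 ] [0.99936308 0.1457294  0.84555315]
small_disc_centre 0.7 [572.1 -34.1  23.8]
retainer_tab 0.69 [673.5 -22.9  39.4]
```

View pics/w4.png

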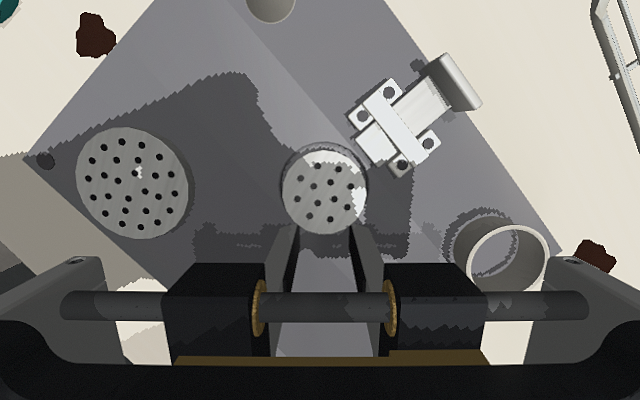

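Disc at (324,191), with a dark seat crescent beyond its far edge: about 4 mm short. I'll push on gently.

>>> {"method": "send_rows", "body": {"series": [[[0.6, 0.8, 0], 0, 0.28], [[0.6, 0.8, 0], 0, 0.28], [[0.6, 0.8, 0], 0, 0.28], [[0.6, 0.8, 0], 0, 0.28], [[0, 0, 0], 0, 0.28], [[0, 0, 0], 0, 0.28], [[-3, -4, 0], 0, 0.28], [[-3, -4, 0], 0, 0.28], [[-3, -4, 0], 0, 0.28], [[0, 0, 0], 0, 0.28]]}}

```text
clock: 8.05
eef_pos: [548.1, -68.8, 123.7]
eef_rot: [-3.142, 0.0, 0.929]
wrist_force: [0.3, 0.3, 0.2]
finger_gap: 34.1
finger_force: 0.0
```

Run:
```python
from h import *
s=read_state(); print(s["clock"],s["eef_pos"],s["wrist_force"])
p=camera("wrist"); cv2.imwrite("pics/w5.png",p["color"])
for t in ["small_disc_centre","retainer_tab"]:
    for r in spot_point(t,p): print(t,round(r["confidence"],2),world(p,r["point"]).round(1))
```

```text
8.05 [548.13999432 -68.79883707 123.67259458] [0.31370478 0.27790005 0.23683311]
small_disc_centre 0.87 [574.6 -35.4  18.3]
retainer_tab 0.76 [672.1 -24.1  41.9]
```

View pics/w5.png

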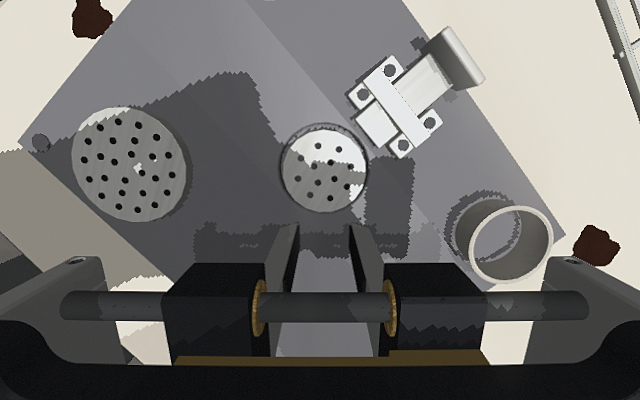

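Disc now lies in the seat at (323,168) with an even dark gap all round, and the estimated centre height is 18 mm (expected 17). The tab is at (455,58), estimated (672,-24). Next I'll go behind the tab.

>>> {"method": "send_rows", "body": {"series": [[[0, 0, 30], 0, 0.28], [[0, 0, 30], 0, 1], [[24, 7, 10], -8.1, 1], [[26, 8, 0], -8.1, 1], [[26, 8, 0], -8.1, 1], [[26, 8, 0], -8.1, 1], [[26, 8, 0], -8.1, 1], [[26, 8, 0], -8.1, 1], [[0, 0, 0], 0, 1], [[0, 0, 0], 0, 1]]}}

```text
clock: 9.2
eef_pos: [702.3, -21.0, 192.9]
eef_rot: [-3.141, 0.001, 0.084]
wrist_force: [0.5, 0.6, 0.1]
finger_gap: 0.4
finger_force: 0.0
```

Run:
```python
from h import *
s=read_state(); print(s["clock"],s["eef_pos"],s["eef_rot"],s["finger_gap"])
for c in ["top","side","wrist"]:
    p=camera(c)
    if c=="side": cv2.imwrite("pics/s6.png",cv2.resize(p["color"][120:280,240:480],None,fx=3,fy=3))
    for t in ["small_disc_centre","retainer_tab","seat"]:
        for r in spot_point(t,p): print(c,t,round(r["confidence"],2),world(p,r["point"]).round(1))
```

```text
9.2 [702.31492203 -20.95710164 192.89853535] [-3.14149171e+00  1.03197282e-03  8.43399865e-02] 0.39523346675973126
top small_disc_centre 0.65 [475.8 211.4   6.4]
top small_disc_centre 0.59 [777.4  46.6   4.4]
side small_disc_centre 0.95 [779.7  50.4   4.3]
side small_disc_centre 0.83 [474.  213.1   6.1]
side small_disc_centre 0.63 [571.  -35.3  18.1]
side retainer_tab 0.71 [677.5 -22.7  42. ]
side seat 0.97 [575.1 -24.4  24.5]
wrist small_disc_centre 0.64 [474.7 210.2   6.1]
wrist small_disc_centre 0.59 [773.8  49.3   5.3]
wrist small_disc_centre 0.56 [575.8 -35.3  20.7]
```

View pics/s6.png

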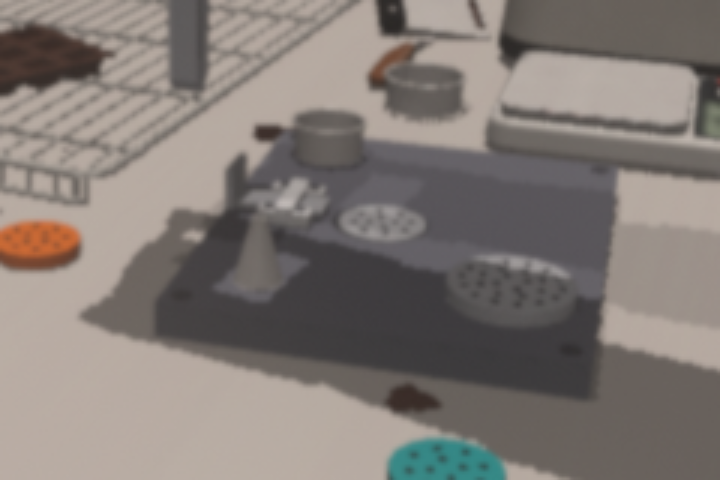

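The disc lies flush in the seat (centre at (382,222) of the crop). The tab at (235,180) is free behind, so I'll descend and push.

>>> {"method": "send_rows", "body": {"series": [[[2, 0, -25], 0, 1], [[0, 0, -25], 0, 1], [[0, 0, -14], 0, 1], [[0, 0, 0], 0, 1], [[-4, -0.3, 0], 0, 1], [[-4, -0.3, 0], 0, 1], [[-4, -0.3, 0], 0, 1], [[-4, -0.3, 0], 0, 1], [[-4, -0.3, 0], 0, 1], [[-3, -0.3, 0], 0, 1], [[-3, -0.3, 0], 0, 1], [[0, 0, 0], 0, 1]]}}

```text
clock: 11.0
eef_pos: [678.3, -23.3, 129.8]
eef_rot: [-3.142, -0.0, 0.082]
wrist_force: [-0.3, 0.8, 0.7]
finger_gap: 0.3
finger_force: 0.0
```

>>> {"method": "send_rows", "body": {"series": [[[-3, -0.2, 0], 0, 1], [[-3, -0.2, 0], 0, 1], [[-3, -0.2, 0], 0, 1], [[0, 0, 0], 0, 1]]}}

```text
clock: 11.4
eef_pos: [669.1, -23.9, 129.6]
eef_rot: [-3.142, 0.001, 0.082]
wrist_force: [0.9, -0.5, -0.9]
finger_gap: 0.6
finger_force: 0.0
```

>>> {"method": "send_rows", "body": {"series": [[[-2, -0.2, 0], 0, 1], [[-2, -0.2, 0], 0, 1], [[-2, -0.2, 0], 0, 1]]}}

```text
clock: 11.7
eef_pos: [663.4, -24.4, 129.6]
eef_rot: [-3.141, -0.0, 0.082]
wrist_force: [2.7, 1.3, -0.3]
finger_gap: 0.4
finger_force: 1.0
```

>>> {"method": "send_rows", "body": {"series": [[[-2, -0.1, 0], 0, 1], [[-2, -0.1, 0], 0, 1]]}}

```text
clock: 11.9
eef_pos: [660.4, -24.6, 130.0]
eef_rot: [3.141, -0.004, 0.082]
wrist_force: [21.9, 2.0, -9.7]
finger_gap: 0.1
finger_force: 11.1
```

Run:
```python
from h import *
p=camera("wrist"); cv2.imwrite("pics/w7.png",p["color"])
for t in ["small_disc_centre","retainer_tab"]:
    for r in spot_point(t,p): print(t,round(r["confidence"],2),world(p,r["point"]).round(1))
p=camera("side")
for r in spot_point("retainer_tab",p): print(round(r["confidence"],2),world(p,r["point"]).round(1))
```

```text
small_disc_centre 0.72 [772.2  47.3   2.9]
small_disc_centre 0.53 [574.5 -37.3  17.8]
0.62 [574.2 -33.   16.9]
0.5 [652.1 -25.1  41.4]
```

View pics/w7.png

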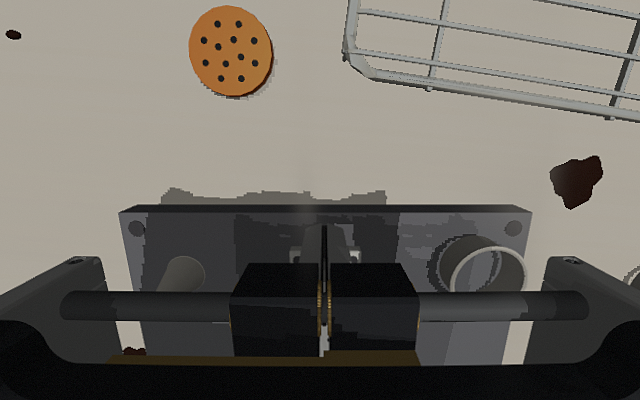

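The fingers are behind the tab at (323,245), and 22 N says it has reached the stop. I'll back off and check.

>>> {"method": "send_rows", "body": {"series": [[[0, 0, 0], 0, 1], [[0, 0, 0], 0, 1], [[4, 0.3, 0], 0, 1], [[8, 0.6, 0], 0, 1], [[10, 0.8, 0], 0, 1], [[0, 0, 35], 0, 1], [[-20, 0, 45], 0, 1], [[-50, 0, 0], 0, 1], [[-50, 0, 0], 0, 1], [[-50, 0, 0], 0, 1], [[-10, 0, 0], 0, 1], [[0, 0, 0], 0, 1]]}}

```text
clock: 13.35
eef_pos: [501.1, -23.0, 210.4]
eef_rot: [3.141, -0.001, 0.082]
wrist_force: [1.0, 0.2, -0.1]
finger_gap: 0.8
finger_force: 0.0
```

Run:
```python
from h import *
p=camera("wrist"); cv2.imwrite("pics/w8.png",p["color"])
for c in ["wrist","side","top"]:
    if c!="wrist": p=camera(c)
    for t in ["small_disc_centre","retainer_tab","large_disc_centre","nozzle","ring_cutter"]:
        for r in spot_point(t,p)[:3]: print(c,t,round(r["confidence"],2),world(p,r["point"]).round(1))
```

```text
wrist small_disc_centre 0.72 [470.7 208.3   3.2]
wrist small_disc_centre 0.67 [575.  -35.8  17.3]
wrist retainer_tab 0.7 [652.3 -26.3  39.8]
wrist large_disc_centre 0.94 [476.9  40.7  27.3]
wrist nozzle 0.96 [617.7  80.5  25.2]
wrist ring_cutter 0.7 [ 641.8 -139.5   19.5]
side small_disc_centre 0.94 [783.9  51.8   3.6]
side small_disc_centre 0.66 [476.3 213.4   6.2]
side small_disc_centre 0.57 [571.2 -35.   15.1]
side retainer_tab 0.59 [652.  -25.3  40.5]
side retainer_tab 0.57 [557.8 -33.7   4.2]
side large_disc_centre 0.57 [480.   47.1  26.6]
side nozzle 0.84 [618.1  76.9  27.3]
side ring_cutter 0.78 [ 636.1 -133.6   19.1]
top small_disc_centre 0.88 [778.6  49.2   6.2]
top small_disc_centre 0.76 [572.9 -32.4  15.3]
top small_disc_centre 0.75 [476.7 212.9   5.1]
top retainer_tab 0.62 [652.8 -29.1  40.5]
top large_disc_centre 0.41 [478.5  51.4  26.5]
top nozzle 0.65 [653.8 -27.   42. ]
top nozzle 0.57 [623.   76.2  24.5]
top ring_cutter 0.62 [ 643.8 -132.    20. ]
```

View pics/w8.png

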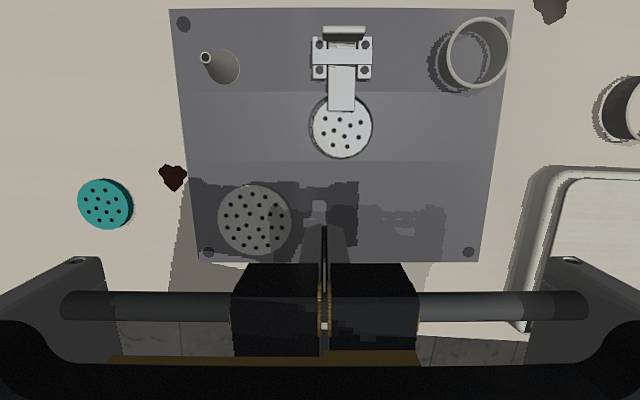

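The tongue's tip at (341,111) covers the disc's edge by about 14 mm. The disc is flush at (341,127), and everything else stands as it did.

```bash
python3 -c "
from cell import *
print(sign_off())"
```

```text
the job is handed in; nothing more can be done
None
```

I pushed the small disc into the seat, where it lies flush, and shut the tongue to its stop over the disc's edge. The other pieces on the block read as unmoved. The job was handed in at about 13.5 s; sign-off returned no verdict.

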